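# Clamp the tensioner unit and hold its spring arm wound to the stop

## Task

Lock the belt-tensioner unit into its service nest: push the raised handle of the toggle clamp all the way down, over centre, so that it stays down by itself and the rubber foot presses on the unit. Then swing the tensioner's spring-loaded arm by its roller, away from the stop stud it rests on and all the way to the other stud, and finish while the fingers still hold it there (do not let go at the end). The unit stays seated and clamped, and the loose things around the nest are left where they are.

Things in the scene. Friction and masses are not known exactly. Their poses are not given: they have to be found in the camera images.
- nest: Fixed dark steel service nest standing on the bench, a plate 160 x 260 x 12 mm (its x by its y); place and yaw vary. Its own axes serve as directions here: z up; the tensioner unit sits towards its -y end and the toggle clamp stands towards its +y end, the clamp handle reaching out beyond the plate to +y. Origin: on the bench, the plate reaching from y -145 to +115 mm. A steel fence 8 mm high surrounds the unit's foot with 1.5 mm of play.
- unit: Loose aluminium belt-tensioner unit, about 0.8 kg, lying in the nest with its axes parallel to the nest's. Foot 100 x 130 x 12 mm (x, y, z), origin at the centre of the foot's underside (on the nest plate, at nest x 0, y -60, z 12 mm). On it a round pivot body (50 mm across) and two steel stop studs 10 mm thick, one to +x and one to -x of the arm, tops 58 mm above the origin. Unclamped, it tips when the arm is pulled hard. It carries the arm and the roller.
- clamp_handle (a joint): Clamp handle angle, rad: 0 fully raised (somewhere from 0 to 0.25 at the start, where its friction holds it), its elevation above level being 0.96 minus this value; 1.0 is fully down on its stop, nearly level. The handle swings in the nest's y-z plane from the pivot towards +y and down. Dead centre is at about 0.88: past it the clamp stays down by itself, short of it it springs back up. Pressing at the grip takes about 2 N at first and about 6 N just before dead centre.
- handle_pivot (a point): Axis of the clamp handle (the axis runs along the nest's x), 46 mm above the bench, at nest x 0, y 82 mm.
- handle_grip (a point): Point on the upper face of the black rubber grip of the clamp handle, where to press: 105 mm out from the handle pivot. The grip is 24 mm wide (nest x), 16 mm thick, and runs from 50 to 135 mm from the pivot. Its upper face lies 8 mm above the line through the pivot.
- clamp_pad: Black rubber foot (20 mm across) on the spindle at the end of the clamp's steel bar; origin at the centre of its lower face. The bar is raised while the handle is up and comes down as it goes down, pivoting 37 mm to -y of the handle pivot, and then points to the nest's -y. Locked, the foot presses on the unit's foot with about 20 N by its own spring, 40 mm to +y of the unit's origin, and all the clamp lies below 90 mm above the bench.
- tension_arm (a joint): Swing of the tensioner arm about its upright pivot, rad: 0 at rest on the stop stud to the nest's +x side (arm pointing to the nest's -y, turned 0.45 rad towards +x), 0.90 hard against the other stop stud (turned 0.45 rad towards -x, towards the robot). Grows clockwise seen from above. Its spring always pulls it back to 0, with about 3 N at the roller at rest and about 8.5 N at the far stop.
- swing_pivot (a point): Point on the arm's upright pivot axis at mid-height of the roller: 84 mm above the bench, 25 mm to -y of the unit's origin.
- roller_center (a point): Centre of the aluminium idler roller at the arm's free end: 32 mm across, 28 mm high, from 70 to 98 mm above the bench, 90 mm from the arm's pivot axis, turning freely on its upright pin. Beneath it is only the 18 mm wide steel arm (56 to 68 mm above the bench); there is free space on both sides of the roller along its path and beyond its end.
- cup_knife: Bystander: loose aluminium cup knife, open pot 90 mm across and 55 mm high, origin under its centre.
- screwdriver: Bystander: loose orange-handled screwdriver lying beyond the nest, about 200 mm long.
- oil_bottle: Bystander: loose white oil bottle 52 mm across, 130 mm high, origin under its centre.
- spacer_ring: Bystander: loose steel ring 64 mm across, 20 mm high, origin under its centre.
Things that resemble listed ones, but are neither listed nor needed, are in the scene too. Leave any red or turquoise look-alike of the unit alone.

How it is judged:
By the outcome, as a careful person would: the job done as asked, in the order asked, and still so for the second after the job is handed in, while the arm keeps its last pose, push and grip.
It also fails if it takes over 53 s, if anything falls off the work surface, if the arm or the gripper's body presses on something with over 40 N, if the wrist force passes 120 N, or if a joint passes its speed limit or range.

## Robot

A 6-joint arm with a two-finger parallel gripper is mounted at the origin on the work surface. World frame = base frame: x ahead of the robot, y to its left, z up, the work surface at z = 0. Lengths are in m, angles in rad, forces in N, time in s.
With the tool pointing down it reaches from about 0.325 to 0.9 m from the base axis. Payload 3.5 kg.
Tool frame: the origin (TCP) lies between the finger pads; the fingertips stand 11 mm ahead of it and the grasp point (between the pads) lies 8 mm behind it; z points along the fingers, y is the line along which they close (so a half turn about z gives the same grasp; the last joint's range is limited). The gripper opens to 85 mm and grips with 20 to 120 N. Pads are 22 mm wide; open, the fingers measure 114 mm over their backs; the gripper's body (76 mm by 85 mm) begins 54 mm behind the grasp point. The pads swing forward as they close: fully open they stand 13 mm farther back than shut.
Start: joints at [1.208, 0.276, -0.026, 1.268, 0, 1.467], TCP at [0.161, 0.604, 0.242] pointing down, gripper open.
Joint ranges: [-3.12, 3.12], [-0.85, 1.88], [-1.08, 1.24], [-1.95, 2.15], [-1.57, 1.53], [-3.14, 3.14]. Speed limits (rad/s): [2.57, 2.57, 3.14, 3.14, 3.14, 3.14].

## Interface

Orientations are given as a unit quaternion [w, x, y, z].
In Python, from plant import readout, cams, ctrl gives the robot as it stands.
- The arm moves only by the tool servo_tool, never from a script. Its argument "rows" is a list of rows, each a list of 3 entries, a list of its own where there are three numbers: the shift along the tool's x, y, z in mm, then the turn about the tool's z in rad, then the opening, from 0 (shut) to 1 (fully open). In form: [[[tx, ty, tz], turn, hand], ...]. A call has 1 to 12 rows; each row shifts and turns the commanded pose from where the row before left it, along the tool's axes as they then stand; what a row does not reach is not made up. A row lasts 1/10 s, in which the tool goes at most 50 mm and 8.59 degrees, less where a joint would pass 70% of its speed; a pose out of reach is approached as far as the arm can. A call is refused whole if a number of a shift passes 50 or a number of a turn 0.15, either way. A call with a gripper value outside its range is refused whole. The fingers move at their own pace and stop on an object; the grip force is fixed at half the most. Time passes only in rows, so rows that do not move let the fingers close. It gives the time, the measured TCP pose, the force, the opening and the grip force at its end, in the units of the state.
- readout.sense(): the state, without advancing time (a new reading comes with each control period).
- cams.capture(name): name is "side" or "top" or "wrist"; returns a dict with "img" (400x640x3 uint8, blue, green, red), "depth" (400x640 float32, m along the optical axis (not along the pixel's ray), 0 where there is no reading), "K" (3x3 intrinsics, pixels), "eye" and "rotation" of the camera in the world. Camera axes: x right, y up, looking along -z (the intrinsics and any distortion apply to the point x, -y, -z); pixel columns grow to the right and rows downward; lengths in m; the calibration is good to about 2 mm. A picture is of the moment at which its call begins.
- ctrl.close_job(): hands the job in; it is judged then, once.
The state is a dict: "time": time; "q": joint angles; "qvel": joint speeds; "joint_torque": joint torques, N m; "position": TCP position; "ee_rot": TCP orientation; "contact_force": force on the tool from outside, world axes, zero at the start; "torque": the same for the moment, N m; "grip_width": finger opening in m; "finger_force": force on a finger pad.
Only numpy, scipy, OpenCV 4.12 (cv2) and the standard library are available. Lean on these libraries where they do the work, as an engineer would, in place of code of your own. Each camera call takes 0.05 s, during which the arm holds its last target. There are 200 camera calls.

## Working session

There is one attempt and no reset: what is moved stays moved. The work goes in short steps, Python scripts to look and compute and a tool call to move; the robot and the scene stay as the last step left them, time stands still between calls to the robot, and variables do not carry over. Pictures are saved under pics/ and viewed, at most 10 in all, crops included, and the job is handed in when it is done.

Besides the shell and the picture viewer there is one more tool, called after ">>>" by a JSON object that holds its "api" and its "payload", one argument or row to a line. servo_tool: Moves the arm, as the interface text tells. Its arguments: {"type":"object","properties":{"rows":{"type":"array"}},"required":["rows"]}

```bash
mkdir -p pics; cat > h.py <<'E'
import numpy as np, cv2
from plant import readout, cams, ctrl
def snap(n,f):
    c=cams.capture(n); cv2.imwrite('pics/'+f+'.png',c['img']); np.savez('pics/'+f+'.npz',**{k:np.array(v) for k,v in c.items()}); return c
def load(f): return dict(np.load('pics/'+f+'.npz'))
def R_(c):
    R=np.array(c['rotation'])
    if R.shape!=(3,3):
        from scipy.spatial.transform import Rotation as Q
        R=Q.from_quat(np.r_[R[1:],R[0]]).as_matrix()
    return R
def ray(c,u,v):
    d=np.linalg.inv(c['K'])@[u,v,1]; return R_(c)@np.array([d[0],-d[1],-d[2]*1.0])
def plane(c,u,v,z):
    d=ray(c,u,v); e=np.array(c['eye']); return e+d*(z-e[2])/d[2]
def dep(c,u,v):
    return np.array(c['eye'])+ray(c,u,v)*c['depth'][int(v),int(u)]
E
python3 - <<'E'
from h import *
for n in('top','side'):
    c=snap(n,n+'0'); print(n,c.keys(),c['K'],c['eye'],c['rotation'])
print(readout.sense())
E
```

```text
top dict_keys(['img', 'depth', 'K', 'eye', 'rotation']) [[402.29967397   0.         317.76989938]
 [  0.         402.29967397 196.48006143]
 [  0.           0.           1.        ]] [0.36074436 0.0129773  1.34303935] [-0.69494069 -0.04980047  0.04975818  0.71561266]
side dict_keys(['img', 'depth', 'K', 'eye', 'rotation']) [[366.54374789   0.         325.53614897]
 [  0.         366.54374789 201.47092518]
 [  0.           0.           1.        ]] [ 0.45348394 -0.77504349  0.83564106] [ 0.91257612  0.40536125 -0.02114036 -0.04939815]
{'time': 0.1, 'q': array([ 1.20762503e+00,  2.77095938e-01, -2.77462744e-02,  1.26799861e+00,
       -5.28845989e-05,  1.46738219e+00]), 'qvel': array([ 0.00013836, -0.00091789,  0.00218131,  0.00015388,  0.0013546 ,
        0.00044568]), 'joint_torque': array([ 5.31639228e-05, -4.46711218e+01,  2.96128142e+01,  8.50315962e-03,
       -1.15862049e-04,  7.65056029e-06]), 'position': array([0.16031667, 0.60338057, 0.24124608]), 'ee_rot': array([-2.10599517e-04,  1.29513649e-01,  9.91577112e-01, -1.00066817e-03]), 'contact_force': array([ 0.04001564,  0.32556775, -0.39412799]), 'torque': array([-0.0395291 ,  0.04137623,  0.04193031]), 'finger_force': 0.0, 'grip_width': 0.08536287997884114}
```

View pics/top0.png

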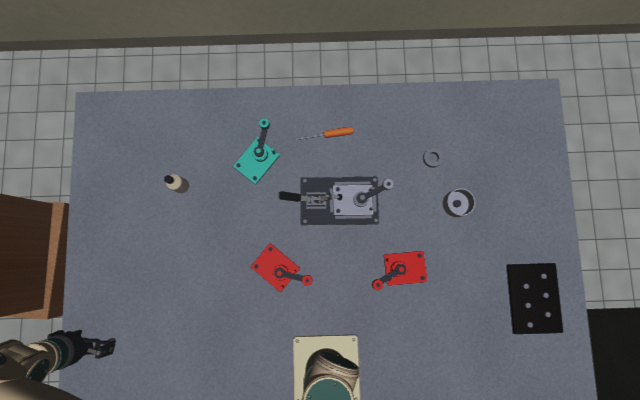

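View pics/side0.png

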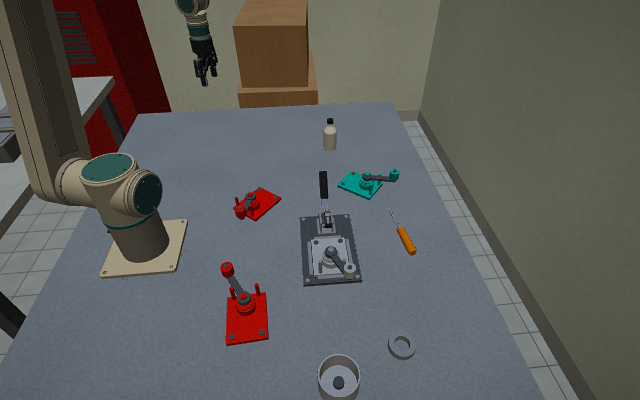

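Top view: the grey unit sits in the dark nest at about (340,200), with the roller at (388,184) and the black handle grip at (288,196). Candidates for the unit: grey in the nest (352,198), red (275,268), red (405,268), turquoise (256,160). I choose the grey one. Next I measure the plate and take a close crop.

```bash
python3 - <<'E'
from h import *
c=load('top0'); im=c['img']
cv2.imwrite('pics/crop.png',cv2.resize(im[165:240,270:400],None,fx=6,fy=6,interpolation=cv2.INTER_CUBIC))
g=im.max(2).astype(int)
m=np.zeros(g.shape,np.uint8); m[165:240,270:400]=(g[165:240,270:400]<95)
m=cv2.morphologyEx(m,cv2.MORPH_OPEN,np.ones((3,3)))
# plate outline: grid of world points by depth with z in 5..20mm and dark
cs,_=cv2.findContours(m,cv2.RETR_EXTERNAL,cv2.CHAIN_APPROX_NONE)
k=max(cs,key=cv2.contourArea).reshape(-1,2)
k=k[k[:,0]>=299]
P=np.array([plane(c,u,v,.012)[:2] for u,v in k])
r=cv2.minAreaRect((P*1000).astype(np.float32)); print(r); print(cv2.boxPoints(r))
for u,v in((388,184),(361,199),(283,196),(297,197)): print(u,v,dep(c,u,v), plane(c,u,v,.098))
print(im[185,305],im[170,290],im[196,288])
E
```

```text
((534.8888549804688, -69.28262329101562), (285.24591064453125, 162.61322021484375), 89.12769317626953)
[[ 451.42038  -210.65125 ]
 [ 614.0147   -213.12686 ]
 [ 618.3573     72.086   ]
 [ 455.763      74.561615]]
388 184 [ 0.57033825 -0.21094963  0.0983128 ] [ 0.57039092 -0.21100591  0.098     ]
361 199 [ 0.52832839 -0.1266452   0.07601931] [ 0.52542108 -0.12422298  0.098     ]
283 196 [0.53465154 0.11476014 0.14885922] [0.54205811 0.119095   0.098     ]
297 197 [0.53714382 0.07523655 0.1012936 ] [0.5376117  0.07540169 0.098     ]
[63 57 54] [119 109 104] [32 31 29]
```

View pics/crop.png

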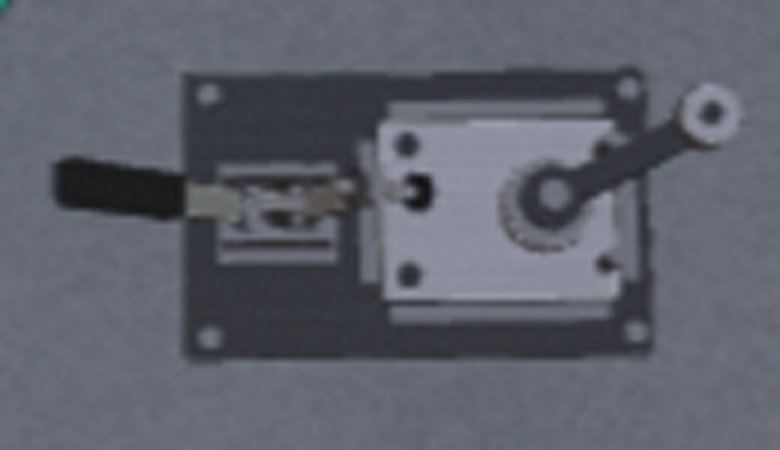

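The crop confirms the grey unit in the dark nest with arm and roller at crop (710,112), handle at crop left (55–185,188), and clear plate corners at crop (183,72), (185,358), (652,355), (645,70).

```bash
python3 - <<'E'
from h import *
c=load('top0')
px=[(183,72),(185,358),(652,355),(645,70),(208,94),(628,88),(636,332),(210,337)]
P=np.array([plane(c,270+u/6-.4,165+v/6-.4,.012)[:2] for u,v in px])*1000
print(P.round(1)); 
print('sides',[np.linalg.norm(P[i]-P[(i+1)%4]).round(1) for i in range(4)])
# nest: +y toward image left (world +y), +x toward world +x
yd=((P[0]+P[1])-(P[2]+P[3])+(P[4]+P[7])-(P[5]+P[6])); yd/=np.linalg.norm(yd); xd=np.array([yd[1],-yd[0]])
C=P.mean(0); O=C+15*yd  # plate centre at nest y -15
print('yaw',np.arctan2(-xd[1]*-1,xd[0]),'O',O,yd,xd)
w=lambda x,y:O+x*xd+y*yd
print('pivot swing',w(0,-85),'roller0',w(90*np.sin(.45),-85-90*np.cos(.45)),'rollerEnd',w(-90*np.sin(.45),-85-90*np.cos(.45)))
print('hpivot',w(0,82))
q=plane(c,270+710/6-.4,165+112/6-.4,.098)*1000; print('roller seen',q)
# handle points
h=[]
for u in range(280,300):
  for v in range(192,200):
    if c['img'][v,u].max()<60:
      p=dep(c,u,v)*1000; d=p[:2]-O; h.append([d@xd,d@yd-82,p[2]-46])
h=np.array(h); h=h[h[:,2]>25]; a=np.arctan2(h[:,2],h[:,1]); rr=np.hypot(h[:,1],h[:,2])
print(len(h),h[:,0].mean(),np.median(a-np.arcsin(8/rr)),rr.min(),rr.max())
print(h[::8].round(0))
E
```

```text
[[ 618.8   67.8]
 [ 458.4   70.4]
 [ 452.5 -187.1]
 [ 612.3 -191.2]
 [ 605.9   54.1]
 [ 602.4 -181.2]
 [ 465.4 -178.9]
 [ 469.6   56.3]]
sides [np.float64(160.5), np.float64(257.6), np.float64(159.9), np.float64(259.1)]
yaw -0.020347780293782335 O [535.96839459 -46.26604787] [0.02034638 0.99979299] [ 0.99979299 -0.02034638]
pivot swing [ 534.23895261 -131.24845211] roller0 [ 571.72887173 -213.06841279] rollerEnd [ 493.4512831  -211.47541775]
hpivot [537.63679744  35.7169774 ]
roller seen [ 572.7298405  -210.92208838   98.        ]
144 -1.276183413248114 0.8519864090626439 55.76735058308665 138.98398196120328
[[  7.  88. 104.]
 [  4.  85. 105.]
 [  5.  82. 102.]
 [  4.  79. 104.]
 [  5.  76. 101.]
 [  6.  74.  94.]
 [  5.  70.  98.]
 [  6.  68.  91.]
 [  7.  65.  85.]
 [  4.  62.  86.]
 [  1.  59.  82.]
 [ -1.  57.  78.]
 [ -4.  54.  74.]
 [ -6.  51.  69.]
 [ -9.  48.  69.]
 [  7.  42.  60.]
 [  2.  39.  56.]
 [ -4.  36.  54.]]
```

>>> {"api": "servo_tool", "payload": {
  "rows": [
    [[0, 0, 0], 0.148, 0],
    [[0, 0, 0], 0.148, 0],
    [[0, 0, 0], 0.148, 0],
    [[0, 0, 0], 0.148, 0],
    [[0, 0, 0], 0.148, 0],
    [[0, 0, 0], 0.148, 0],
    [[0, 0, 0], 0.148, 0],
    [[0, 0, 0], 0.148, 0],
    [[0, 0, 0], 0.148, 0],
    [[0, 0, 0], 0, 0]
  ]
}}

```text
time: 1.1
position: [0.1604, 0.6036, 0.2417]
ee_rot: [0.0, 0.714, 0.7, -0.001]
contact_force: [0.2, 0.7, 0.4]
grip_width: 0.0001
finger_force: 0.0
```

>>> {"api": "servo_tool", "payload": {
  "rows": [
    [[-15, 12, 0], 0, 0],
    [[-25, 20, 0], 0, 0],
    [[-30, 23, 0], 0, 0],
    [[-30, 23, 0], 0, 0],
    [[-30, 23, 0], 0, 0],
    [[-30, 23, 0], 0, 0],
    [[-30, 23, 0], 0, 0],
    [[-30, 23, 0], 0, 0],
    [[-30, 23, 0], 0, 0],
    [[-25, 20, 0], 0, 0],
    [[-15, 12, 0], 0, 0],
    [[0, 0, 0], 0, 0]
  ]
}}

```text
time: 2.3
position: [0.3804, 0.3068, 0.2422]
ee_rot: [0.0, 0.715, 0.699, -0.0]
contact_force: [-0.3, -0.3, 0.0]
grip_width: -0.0001
finger_force: 0.0
```

>>> {"api": "servo_tool", "payload": {
  "rows": [
    [[-20, 15, 0], 0, 0],
    [[-30, 23, 0], 0, 0],
    [[-30, 23, 0], 0, 0],
    [[-30, 23, 0], 0, 0],
    [[-30, 23, 0], 0, 0],
    [[-30, 23, 0], 0, 0],
    [[-22, 18, 0], 0, 0],
    [[-20, 15, 10], 0, 0],
    [[0, 0, 20], 0, 0],
    [[0, 0, 10], 0, 0],
    [[0, 0, 0], 0, 0]
  ]
}}

```text
time: 3.4
position: [0.5358, 0.0943, 0.2003]
ee_rot: [-0.002, 0.714, 0.7, -0.002]
contact_force: [-0.7, 0.3, 0.6]
grip_width: 0.0001
finger_force: 0.0
```

```bash
python3 - <<'E'
from h import *
c=snap('side','side1')
cv2.imwrite('pics/s1c.png',cv2.resize(c['img'][110:310,220:460],None,fx=3,fy=3))
snap('wrist','w1')
E
```

```text
(no output)
```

View pics/s1c.png

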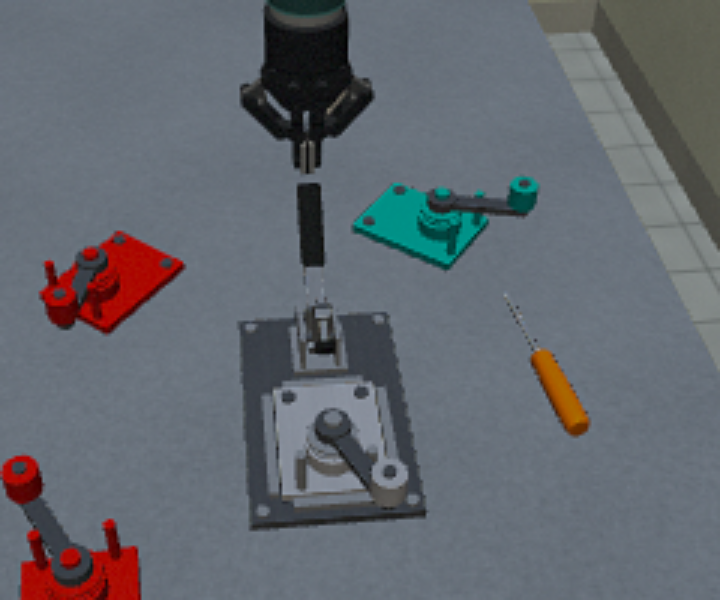

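View pics/w1.png

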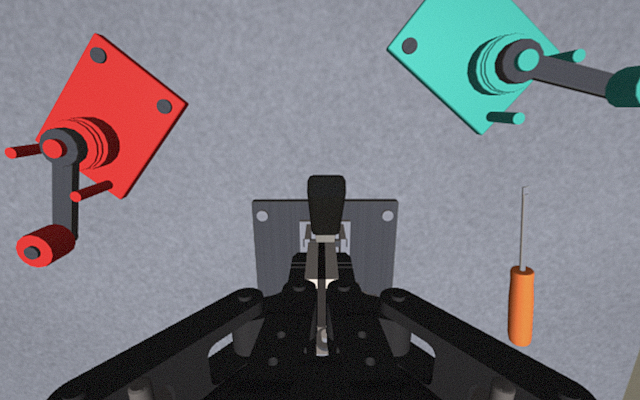

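The side crop shows the shut fingers right above the handle end (307,160 against 310,185). The wrist view agrees: fingertips at (322,300), handle centred at x≈325. Now I press along the handle's arc.

>>> {"api": "servo_tool", "payload": {
  "rows": [
    [[-3, 2, 15], 0, 0],
    [[-3, 0, 20], 0, 0],
    [[0, 0, 13], 0, 0],
    [[0, 0, 6], 0, 0],
    [[5, 0, 5], 0, 0],
    [[7, 0, 7], 0, 0],
    [[7, 0, 7], 0, 0],
    [[0, 0, 0], 0, 0]
  ]
}}

```text
time: 4.3
position: [0.5398, 0.1081, 0.1285]
ee_rot: [-0.0, 0.714, 0.7, -0.0]
contact_force: [-0.9, 0.4, 0.4]
grip_width: 0.0001
finger_force: 0.0
```

>>> {"api": "servo_tool", "payload": {
  "rows": [
    [[2, -1, 8], 0, 0],
    [[4, 0, 8], 0, 0],
    [[4, 0, 8], 0, 0],
    [[3, 0, 8], 0, 0],
    [[3, 0, 8], 0, 0],
    [[0, 0, 0], 0, 0]
  ]
}}

```text
time: 4.9
position: [0.5398, 0.1237, 0.0887]
ee_rot: [-0.0, 0.714, 0.7, 0.0]
contact_force: [0.4, 2.0, 3.4]
grip_width: -0.0001
finger_force: 1.6
```

>>> {"api": "servo_tool", "payload": {
  "rows": [
    [[3, 0, 6], 0, 0],
    [[1, 0, 6], 0, 0],
    [[1, 0, 6], 0, 0],
    [[0, 0, 5], 0, 0],
    [[0, 0, 4], 0, 0],
    [[0, 0, 2], 0, 0],
    [[0, 0, 0], 0, 0]
  ]
}}

```text
time: 5.6
position: [0.5388, 0.1277, 0.0611]
ee_rot: [-0.0, 0.715, 0.7, -0.001]
contact_force: [-4.8, -0.2, 11.6]
grip_width: -0.0002
finger_force: 5.6
```

>>> {"api": "servo_tool", "payload": {
  "rows": [
    [[0, 0, 2], 0, 0],
    [[0, 0, 1], 0, 0],
    [[0, 0, 0], 0, 0]
  ]
}}

```text
time: 5.9
position: [0.539, 0.1277, 0.0607]
ee_rot: [-0.0, 0.715, 0.7, -0.001]
contact_force: [-10.6, -1.5, 28.4]
grip_width: -0.0
finger_force: 13.8
```

>>> {"api": "servo_tool", "payload": {
  "rows": [
    [[0, 0, -5], 0, 0],
    [[0, 0, -20], 0, 0],
    [[0, 0, -40], 0, 0],
    [[0, 0, -50], 0, 0],
    [[0, 0, -30], 0, 0],
    [[0, 0, 0], 0, 0]
  ]
}}

```text
time: 6.5
position: [0.5431, 0.1282, 0.2074]
ee_rot: [0.003, 0.715, 0.7, 0.004]
contact_force: [0.8, 0.3, 0.5]
grip_width: 0.0002
finger_force: 0.0
```

```bash
python3 - <<'E'
from h import *
c=snap('side','side2')
cv2.imwrite('pics/s2c.png',cv2.resize(c['img'][110:310,220:460],None,fx=3,fy=3))
E
```

```text
(no output)
```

View pics/s2c.png

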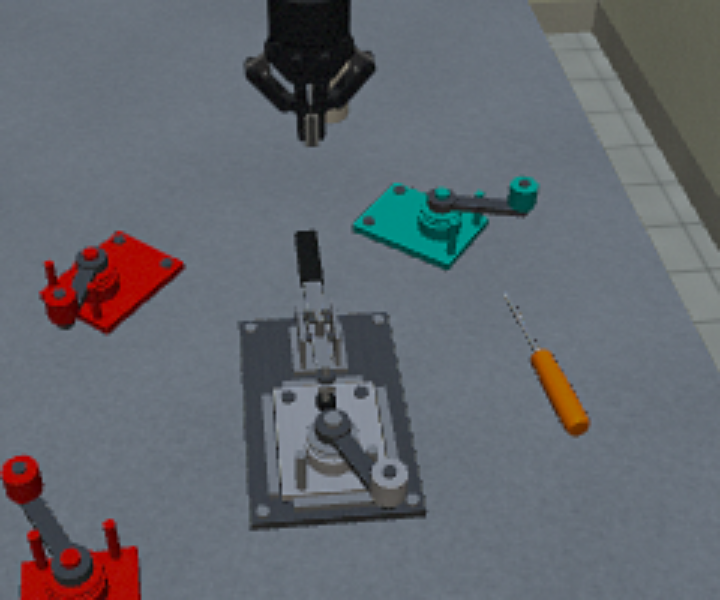

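The picture shows the handle down nearly level (310,260), the bar down and the rubber foot on the unit (325,398): it is locked. Now to the roller.

>>> {"api": "servo_tool", "payload": {
  "rows": [
    [[-20, 2, 0], 0, 0.8],
    [[-35, 4, 0], 0, 0.8],
    [[-40, 4, 0], 0, 0.8],
    [[-40, 4, 0], 0, 0.8],
    [[-40, 4, 0], 0, 0.8],
    [[-40, 4, 0], 0, 0.8],
    [[-40, 4, 0], 0, 0.8],
    [[-40, 4, 0], 0, 0.8],
    [[-30, 4, 0], 0, 0.8],
    [[-14, 2, 0], 0, 0.8],
    [[0, 0, 0], 0, 0.8]
  ]
}}

```text
time: 7.65
position: [0.5676, -0.2127, 0.2001]
ee_rot: [-0.002, 0.715, 0.699, -0.001]
contact_force: [-0.8, 0.9, 0.2]
grip_width: 0.0681
finger_force: 0.0
```

```bash
python3 - <<'E'
from h import *
print(readout.sense()['position'])
c=snap('wrist','w2'); snap('side','side3')
E
```

```text
[ 0.56757458 -0.21274238  0.20013191]
```

View pics/w2.png

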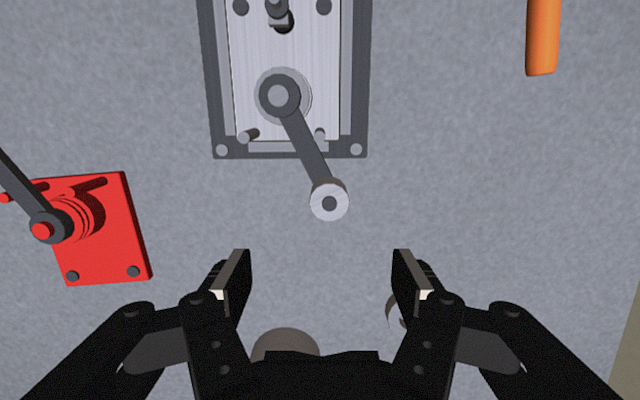

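The wrist view shows the roller top at (329,203), between the open fingers (235 and 405 in x). Checking its position from here.

```bash
python3 - <<'E'
from h import *
c=load('w2'); print(plane(c,329,203,.098),dep(c,337,207))
E
```

```text
[ 0.57324034 -0.21118154  0.098     ] [ 0.57949429 -0.21456211  0.09820868]
```

>>> {"api": "servo_tool", "payload": {
  "rows": [
    [[1.5, 5, 15], 0, 0.8],
    [[0, 0, 30], 0, 0.8],
    [[0, 0, 30], 0, 0.8],
    [[0, 0, 25], 0, 0.8],
    [[0, 0, 15], 0, 0.8],
    [[0, 0, 7], 0, 0.8],
    [[0, 0, 0], 0, 0.8],
    [[0, 0, 0], 0, 0.8]
  ]
}}

```text
time: 8.55
position: [0.5745, -0.2104, 0.0813]
ee_rot: [0.001, 0.714, 0.7, 0.0]
contact_force: [1.3, -0.3, 0.4]
grip_width: 0.0684
finger_force: 0.0
```

>>> {"api": "servo_tool", "payload": {
  "rows": [
    [[0, 0, 0], 0, 0],
    [[0, 0, 0], 0, 0],
    [[0, 0, 0], 0, 0],
    [[0, 0, 0], 0, 0],
    [[0, 0, 0], 0, 0],
    [[0, 0, 0], 0, 0],
    [[0, 0, 0], 0, 0]
  ]
}}

```text
time: 9.25
position: [0.5738, -0.2108, 0.0817]
ee_rot: [0.001, 0.715, 0.7, -0.0]
contact_force: [-1.5, -0.7, 6.2]
grip_width: 0.0303
finger_force: 58.9
```

>>> {"api": "servo_tool", "payload": {
  "rows": [
    [[-2.2, -4.9, -0.5], 0, 0],
    [[-1.9, -5.1, 0], 0, 0],
    [[-1.6, -5.2, 0], 0, 0],
    [[-1.3, -5.2, 0], 0, 0],
    [[-1.0, -5.3, 0], 0, 0],
    [[-0.6, -5.4, 0], 0, 0],
    [[-0.3, -5.4, 0], 0, 0],
    [[0, -5.4, 0], 0, 0],
    [[0, 0, 0], 0, 0]
  ]
}}

```text
time: 10.15
position: [0.5325, -0.2192, 0.0819]
ee_rot: [0.002, 0.715, 0.7, 0.001]
contact_force: [5.5, 0.4, 2.6]
grip_width: 0.0303
finger_force: 59.7
```

>>> {"api": "servo_tool", "payload": {
  "rows": [
    [[0.3, -5.4, 0], 0, 0],
    [[0.6, -5.4, 0], 0, 0],
    [[1.0, -5.3, 0], 0, 0],
    [[1.3, -5.2, 0], 0, 0],
    [[1.6, -5.2, 0], 0, 0],
    [[1.9, -5.1, 0], 0, 0],
    [[0.9, -2.0, 0], 0, 0],
    [[0, 0, 0], 0, 0]
  ]
}}

```text
time: 10.95
position: [0.5003, -0.2122, 0.0819]
ee_rot: [0.003, 0.715, 0.699, 0.0]
contact_force: [7.8, -2.5, 0.1]
grip_width: 0.0305
finger_force: 59.4
```

>>> {"api": "servo_tool", "payload": {
  "rows": [
    [[0.8, -2, 0], 0, 0],
    [[0.8, -2, 0], 0, 0],
    [[0, 0, 0], 0, 0],
    [[0, 0, 0], 0, 0]
  ]
}}

```text
time: 11.35
position: [0.4967, -0.2106, 0.0819]
ee_rot: [0.004, 0.715, 0.699, 0.0]
contact_force: [7.5, -2.1, 1.1]
grip_width: 0.03
finger_force: 59.4
```

>>> {"api": "servo_tool", "payload": {
  "rows": [
    [[0.5, -1.2, 0], 0, 0],
    [[0.5, -1.2, 0], 0, 0],
    [[0, 0, 0], 0, 0],
    [[0, 0, 0], 0, 0]
  ]
}}

```text
time: 11.75
position: [0.4944, -0.2096, 0.0819]
ee_rot: [0.004, 0.715, 0.699, 0.001]
contact_force: [8.4, -2.3, 0.4]
grip_width: 0.0298
finger_force: 59.4
```

>>> {"api": "servo_tool", "payload": {
  "rows": [
    [[0.5, -1.0, 0], 0, 0],
    [[0.5, -1.0, 0], 0, 0],
    [[0, 0, 0], 0, 0],
    [[0, 0, 0], 0, 0]
  ]
}}

```text
time: 12.15
position: [0.4926, -0.2087, 0.082]
ee_rot: [0.004, 0.715, 0.699, 0.001]
contact_force: [8.3, -2.7, -0.4]
grip_width: 0.0303
finger_force: 59.4
```

>>> {"api": "servo_tool", "payload": {
  "rows": [
    [[0.5, -1.0, 0], 0, 0],
    [[0.5, -1.0, 0], 0, 0],
    [[0, 0, 0], 0, 0],
    [[0, 0, 0], 0, 0]
  ]
}}

```text
time: 12.55
position: [0.4922, -0.2085, 0.0821]
ee_rot: [0.005, 0.715, 0.699, 0.001]
contact_force: [11.2, -2.6, -3.4]
grip_width: 0.0299
finger_force: 59.6
```

```bash
python3 - <<'E'
from h import *
c=snap('wrist','w4'); d=snap('side','side4')
a=cv2.resize(c['img'],None,fx=.6,fy=.6); b=cv2.resize(d['img'][170:300,270:400],(400,400))
o=np.zeros((400,784,3),np.uint8); o[:240,:384]=a; o[:,384:]=b; cv2.imwrite('pics/m4.png',o)
E
```

```text
(no output)
```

View pics/m4.png

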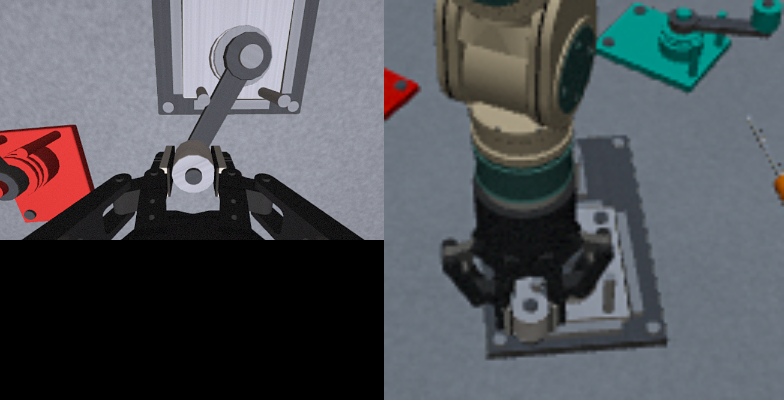

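The wrist view shows the roller between the pads (193,175) and the arm against the -x stud (203,97). The position has stopped advancing while the force rises, so it is at the stop. I add a little firm push.

>>> {"api": "servo_tool", "payload": {
  "rows": [
    [[0.5, -1.0, 0], 0, 0],
    [[0.3, -0.7, 0], 0, 0],
    [[0, 0, 0], 0, 0],
    [[0, 0, 0], 0, 0],
    [[0, 0, 0], 0, 0],
    [[0, 0, 0], 0, 0]
  ]
}}

```text
time: 13.25
position: [0.492, -0.2083, 0.0823]
ee_rot: [0.007, 0.715, 0.699, 0.002]
contact_force: [14.7, -4.8, -6.9]
grip_width: 0.0302
finger_force: 59.8
```

```bash
python3 - <<'E'
from h import *
c=snap('top','top5')
for u in range(278,302,3): print(u,dep(c,u,197).round(3),c['img'][197,u])
s=readout.sense(); print(s['time'],s['contact_force'],s['position'])
E
```

```text
278 [0.547 0.14  0.047] [29 28 25]
281 [0.546 0.13  0.05 ] [30 29 27]
284 [0.546 0.12  0.049] [31 28 26]
287 [0.545 0.11  0.051] [31 29 26]
290 [0.545 0.1   0.051] [31 27 27]
293 [0.544 0.091 0.053] [31 28 27]
296 [0.545 0.081 0.049] [124 108 105]
299 [0.544 0.071 0.049] [126 108 106]
13.3 [14.34398372 -5.09997567 -6.60245154] [ 0.49198121 -0.208334    0.08229917]
```

The handle is still down (its upper face at about 50 mm), and the arm is held at the far stop.

```bash
python3 -c "
from plant import ctrl
print(ctrl.close_job())"
```

```text
the job is handed in; nothing more can be done
None
```

The toggle clamp is locked down over centre with its foot on the unit, the tensioner arm is gripped and held against the far stud, and the job is handed in (13.3 s used; no verdict came back).

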